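# Stack the third coin roll and hold the tray to the fence for strapping

### The job

Lay the loose full-size coin roll into the gap on top of the two rolls in the orange tray, lined up with them, and let go of it. Then, without lifting the tray, push it along the counter until its front is flush against the steel fence, and hold it there for strapping with one diagonal push of the fingers on the tray's rear ledge, into the fence and down on the counter together, about 15 N forward and 10 N down, without touching the stacked roll. Finish while still holding that push, with all three rolls in place, and leave the other things on the counter alone.

Things in the scene. Friction and masses are not known exactly. Their poses are not given: they have to be found in the camera images.
- roll_top: The roll to be stacked. It starts on the bare counter to the left or right of the tray: lying coin roll: paper-wrapped cylinder 27 mm in diameter, 60 mm long, about 0.23 kg, brass coins showing at its ends. Origin on its axis at mid length; x axis along the cylinder. 
- roll_a: Lower roll nearer the tray's rear ledge, lying across the tray (along the tray's y): lying coin roll: paper-wrapped cylinder 27 mm in diameter, 60 mm long, about 0.23 kg, brass coins showing at its ends. Origin on its axis at mid length; x axis along the cylinder. 
- roll_b: Lower roll nearer the tray's front, lying beside roll_a and nearly touching it: lying coin roll: paper-wrapped cylinder 27 mm in diameter, 60 mm long, about 0.23 kg, brass coins showing at its ends. Origin on its axis at mid length; x axis along the cylinder. 
- tray: Loose orange plastic coin tray, 105 mm long (x), 72 wide (y), 0.22 kg (0.75 to 1.05 kg with three rolls). Origin on its underside, under the middle of the roll compartment; x points to its front and the fence, z up. Compartment 56 mm (x) by 64 (y) inside, floor 4 mm high, front and end walls 18 mm high, 4 thick. Slides on the counter with ordinary friction.
- tray_front (a point): Middle of the lower edge of the tray's flat front face (32 mm ahead of the tray's origin, at counter height).
- tray_ledge (a point): Centre of the top of the tray's flat open rear ledge (x = -73 to -33 mm in the tray's frame, full width), 8 mm above the counter. Ahead of it the tray's rear wall (x = -33 to -28 mm) rises to 26 mm: fingertips press down on the ledge and forward on this wall.
- tray_saddle (a point): Where the centre of the stacked roll comes to lie: midway over the two lower rolls, 41 mm above the counter (0.0407 m in the tray's frame). The tops of the lower rolls are 31 mm above the counter.
- fence: Fixed straight steel angle bar on the counter, 240 mm long (along its y), 40 mm tall, beyond the tray as seen from the robot. Origin on the counter at the middle of its flat upright face, which looks to -x (towards the tray); x points into the fence. It does not give; the counter's friction under the tray takes part of a forward push, the fence the rest.
- table: The zinc counter; its top is at height 0.
- slim_roll: Bystander: a thinner, shorter coin roll (18 mm in diameter, 45 mm long), lying on the counter on the other side of the tray from roll_top. Origin on its axis at mid length.
- mug: Bystander: speckled grey stoneware mug, 80 mm across, 95 mm tall. Origin under its centre.
- weight_a: Bystander: brass counterweight with a knob, 42 mm across, 57 mm tall. Origin under its centre.
- weight_b: Bystander: smaller brass counterweight, 36 mm across, 48 mm tall, on the robot's side of the tray. Origin under its centre.
Things that resemble listed ones, but are neither listed nor needed, are in the scene too. What is shaped like the roll_top but purple is not meant. There is more than one size of the fence; the job needs the larger.

How it is judged:
By the outcome, as a careful person would: the job done as asked, in the order asked, and still so for the second after the job is handed in, while the arm keeps its last pose, push and grip.
It also fails if it takes over 54 s, if anything falls off the work surface, if the arm or the gripper's body presses on something with over 40 N, if the wrist force passes 120 N, or if a joint passes its speed limit or range.

### The arm

A 6-joint arm with a two-finger parallel gripper is mounted at the origin on the work surface. World frame = base frame: x ahead of the robot, y to its left, z up, the work surface at z = 0. Lengths are in m, angles in degrees, forces in N, time in s.
With the tool pointing down it reaches from about 0.375 to 0.9 m from the base axis. Payload 3.1 kg.
Tool frame: the origin (TCP) lies midway between the tips of the shut fingers; the grasp point (between the pads) lies 19 mm behind it (bot.hold_point_z is the distance from the TCP to the grasp point, in m); z points along the fingers, y is the line along which they close (so a half turn about z gives the same grasp; the last joint's range is limited). The gripper opens to 87 mm and grips with 3 to 60 N. Pads are 19 mm wide; open, the fingers measure 117 mm over their backs; the gripper's body (75 mm by 190 mm) begins 51 mm behind the grasp point.
Start: joints at [63.34, 30.224, 82.088, -0, 67.689, -10.227], TCP at [0.177, 0.599, 0.223] pointing down, gripper open.
Joint ranges: [-176.69, 176.69], [-43.24, 126.21], [12.49, 139.97], [-82, 262], [0, 151.66], [-163.58, 163.58]. Speed limits (degrees/s): [159.86, 159.86, 180, 180, 180, 180].

### API

Orientations are given as a 3x3 rotation matrix whose columns are the frame's x, y, z axes.
In Python, from rig import read_state, optics, order, bot gives the robot as it stands.
- The arm moves only by the tool drive_tool, never from a script. Its argument "steps" is a list of rows, each a list of 7 numbers: the finger opening in mm, from 0 to 87, then the shift along the tool's x, y, z normalised to -1 to 1, where 1 is 0.12 m, then the turn, a rotation vector about the tool's x, y, z normalised to -1 to 1, where 1 is 1.5 rad. In form: [[jaw, tx, ty, tz, ax, ay, az], ...]. A call has 1 to 8 rows; each row is the pose to reach, as a shift and turn from the pose commanded when the call began, along the tool's axes at that moment; what a row does not reach only later rows make up. A row lasts 1/10 s, in which the tool goes at most 50 mm and 8.59 degrees, less where a joint would pass 70% of its speed; a pose out of reach is approached as far as the arm can. A call with a number of a shift or a turn outside -1 to 1 is refused whole. A call with a gripper value outside its range is refused whole. The fingers move at their own pace and stop on an object; the grip force is fixed at half the most. Time passes only in rows, so rows that repeat a pose let the fingers close. It gives the time, the measured TCP pose, the force, the opening and the grip force at its end, in the units of the state.
- read_state(): the state, without advancing time (a new reading comes with each control period).
- optics.capture(name): name is "side" or "top" or "wrist"; returns a dict with "color" (480x640x3 uint8, blue, green, red), "range_z" (480x640 float32, m along the optical axis (not along the pixel's ray), 0 where there is no reading), "fx", "fy", "cx", "cy" (pixels), "rvec" (rotation vector, rad) and "tvec" (3), from world to camera coordinates, as OpenCV has them. Camera axes: x right, y down, z forward; pixel columns grow to the right and rows downward; lengths in m; the calibration is good to about 2 mm. A picture is of the moment at which its call begins.
- order.hand_in(): hands the job in; it is judged then, once.
The state is a dict: "time_s": time; "joint_positions": joint angles; "qvel": joint speeds; "tau": joint torques, N m; "position": TCP position; "tcp_rot": TCP orientation; "force": force on the tool from outside, world axes, zero at the start; "moment": the same for the moment, N m; "opening": opening from 0.0 (shut) to 1.0 (fully open); "grasp_force": force on a finger pad.
Only numpy, scipy, OpenCV 4.12 (cv2) and the standard library are available. Lean on these libraries where they do the work, as an engineer would, in place of code of your own. Each camera call takes 0.05 s, during which the arm holds its last target. There are 200 camera calls.

## Working session

There is one attempt and no reset: what is moved stays moved. The work goes in short steps, Python scripts to look and compute and a tool call to move; the robot and the scene stay as the last step left them, time stands still between calls to the robot, and variables do not carry over. Pictures are saved under pics/ and viewed, at most 10 in all, crops included, and the job is handed in when it is done.

Besides the shell and the picture viewer there is one more tool, called after ">>>" as a command line: name --pt "numbers of a row" for each row, then --argument value for the rest. drive_tool: Moves the arm, as the interface text tells. Scaled input: -1 to 1 covers 0.12 m each way for a shift and 1.5 rad each way for a turn. Its arguments: {"type":"object","properties":{"steps":{"type":"array"}},"required":["steps"]}

```bash
mkdir -p pics; ls
cat > h.py <<'E'
import numpy as np, cv2
from rig import read_state, optics, order, bot
def cap(name,save=None):
    c=optics.capture(name)
    np.savez(f'{name}.npz',**c)
    if save: cv2.imwrite(f'pics/{save}.png',c['color'])
    return c
def load(name): 
    d=np.load(f'{name}.npz'); return {k:d[k] for k in d}
def world(c,u,v,z):
    R,_=cv2.Rodrigues(np.array(c['rvec'],float)); t=np.array(c['tvec'],float).ravel()
    o=-R.T@t; d=R.T@np.array([(u-c['cx'])/c['fx'],(v-c['cy'])/c['fy'],1.]); 
    return o+d*(z-o[2])/d[2]
def cloud(c):
    R,_=cv2.Rodrigues(np.array(c['rvec'],float)); t=np.array(c['tvec'],float).ravel()
    v,u=np.mgrid[:480,:640]; Z=np.array(c['range_z'],float)
    P=np.stack([(u-c['cx'])/c['fx']*Z,(v-c['cy'])/c['fy']*Z,Z],-1)
    W=(P-t)@R; W[Z<=0]=np.nan
    return W
E
python3 - <<'E'
from h import *
a=cap('top','top0'); b=cap('side','side0')
for c in (a,b):
    R,_=cv2.Rodrigues(c['rvec']); print(c['fx'],-R.T@np.ravel(c['tvec']),R[2])
s=read_state(); print(s['time_s'],s['position'],s['tcp_rot'],s['force'],bot.hold_point_z)
E
```

```text
pics
537.7714117939489 [ 0.39855415 -0.0242182   1.12298666] [ 1.57205593e-01  3.97466469e-05 -9.87565897e-01]
483.68122680954224 [0.46336568 0.71441232 0.58691589] [ 0.13810535 -0.81485869 -0.56296734]
0.1 [0.17648527 0.59885852 0.22166215] [[-9.59146414e-01  2.82908727e-01 -8.98927722e-04]
 [ 2.82909925e-01  9.59144844e-01 -1.77299542e-03]
 [ 3.60606012e-04 -1.95487778e-03 -9.99998024e-01]] [-0.11083001 -0.05984756  0.35606694] 0.0187
```

View pics/top0.png

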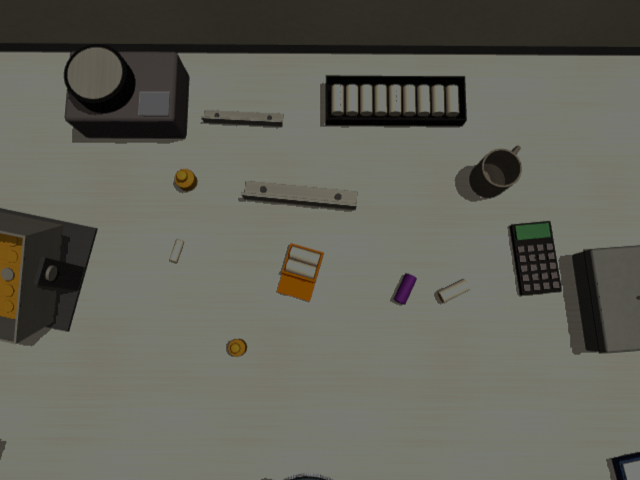

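View pics/side0.png

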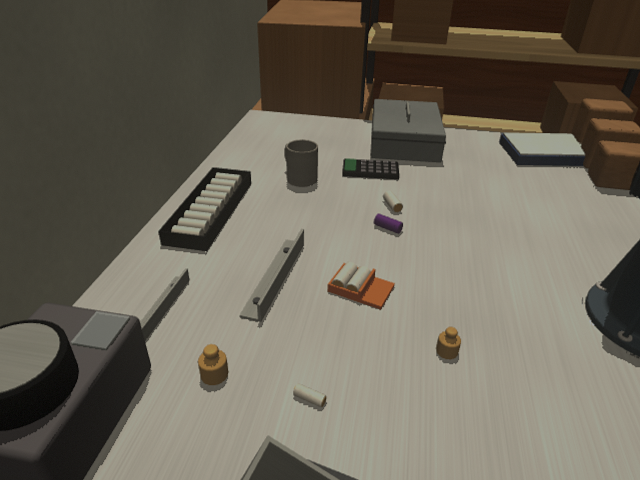

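Top view, robot at the bottom and +y to the left. White roll candidates:
- White roll at (453,291), full size on bare counter, on the right of the tray.
- Purple roll at (405,289), excluded by colour.
- Thin roll at (176,250), the slim_roll on the other side.
- Rack rolls at (332–458,100), not loose.

For the fence, the candidates are the long bar at (300,194) and the short one at (243,117). I choose roll (453,291) and the long bar. The tray is at (300,272), with its ledge towards the robot.

```bash
cat > m.py <<'E'
from h import *
def blob(c,box,zlo,zhi,hsv=None):
    W=cloud(c); u0,v0,u1,v1=box
    m=np.zeros((480,640),bool); m[v0:v1,u0:u1]=1
    m&=(W[...,2]>zlo)&(W[...,2]<zhi)
    if hsv: m&=cv2.inRange(cv2.cvtColor(c['color'],cv2.COLOR_BGR2HSV),hsv[0],hsv[1])>0
    return W[m],m
def rect(P):
    (x,y),(w,h),a=cv2.minAreaRect((P[:,:2]*1000).astype(np.float32)); return np.round([x,y,w,h,a],1)
E
python3 - <<'E'
from m import *
a=load('top'); b=load('side')
W=cloud(a); print('counter z top',np.nanmedian(W[300:330,330:400,2]), 'side',np.nanmedian(cloud(b)[340:370,330:400,2]))
for n,bt,bs in (('roll',(432,272,475,308),(378,190,408,216)),('purple',(390,270,420,308),(370,210,408,236)),('slim',(165,235,188,265),(290,380,330,410)),('wb',(222,335,250,360),(430,320,465,362))):
    for c,bx in ((a,bt),(b,bs)):
        P,m=blob(c,bx,.006,.09); print(n,len(P),rect(P),'zmax',np.percentile(P[:,2],[50,90,98]).round(4))
O=((3,120,60),(18,255,255))
for c,bx in ((a,(265,235,335,310)),(b,(320,255,400,312))):
    P,m=blob(c,bx,-.01,.06,O); print('tray',len(P),rect(P),np.percentile(P[:,2],[5,50,98]).round(4))
    P,m=blob(c,bx,.02,.06,((0,0,90),(180,90,255))); print('low rolls',len(P),rect(P),np.percentile(P[:,2],[50,98]).round(4))
for c,bx in ((a,(235,170,365,215)),(b,(235,225,310,325))):
    P,m=blob(c,bx,.028,.06); print('fence',len(P),rect(P),np.percentile(P[:,2],[50,98]).round(4))
    P,m=blob(c,bx,.004,.06); print('fence all',len(P),rect(P))
t=a['color'][220:320,260:490]
s=b['color'][180:320,320:420]
cv2.imwrite('pics/crop.png',np.vstack([cv2.resize(t,(690,300),interpolation=cv2.INTER_CUBIC),cv2.copyMakeBorder(cv2.resize(s,(208,292),interpolation=cv2.INTER_CUBIC),0,0,0,482,cv2.BORDER_CONSTANT)]))
E
```

```text
counter z top 0.0004020186498058452 side -3.371030536244231e-05
roll 411 [ 476.3 -283.6   58.2   72.1   37.5] zmax [0.0246 0.0281 0.0296]
roll 256 [ 470.8 -263.1  121.2   49.5   88.1] zmax [0.0221 0.0272 0.0281]
purple 398 [ 475.2 -191.6   37.3   62.2   60.7] zmax [0.0247 0.0279 0.0295]
purple 341 [ 460.8 -222.2   90.6   61.8   65.3] zmax [0.0209 0.0268 0.0279]
slim 197 [549.8 278.3  18.9  46.4  71.5] zmax [0.0162 0.0194 0.0214]
slim 410 [550.6 279.7  18.   46.8  73.5] zmax [0.0154 0.0178 0.0185]
wb 274 [346.  147.9  34.2  49.9  64.4] zmax [0.0321 0.0478 0.0506]
wb 564 [353.7 149.1  30.8  34.9  85.4] zmax [0.0297 0.0465 0.0489]
tray 1019 [506.9  22.   75.3 105.   74.1] [0.0048 0.0095 0.0278]
low rolls 637 [526.9  14.6  59.7  50.6  73.5] [0.0295 0.0345]
tray 1223 [506.5  21.8  74.5 104.7  74.3] [0.0025 0.0086 0.0264]
low rolls 576 [525.2  15.3  62.9  52.1  75.6] [0.0289 0.032 ]
fence 471 [654.8  24.1 239.3   7.9  84.7] [0.0394 0.0441]
fence all 2091 [6.788e+02 2.400e+01 9.710e+01 2.763e+02 6.000e-01]
fence 496 [654.8  24.9 240.    7.3  84.8] [0.0389 0.0414]
fence all 1806 [671.4  22.6 243.7  41.3  84.7]
```

View pics/crop.png

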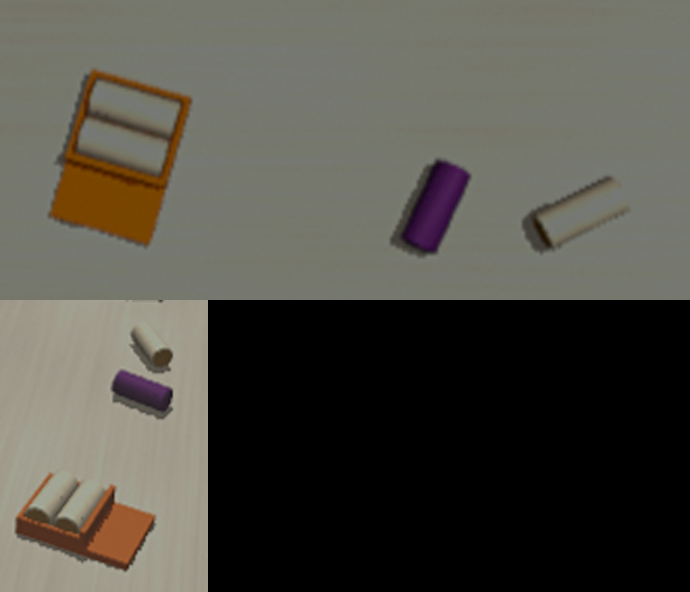

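The crop confirms the choice: the paper roll with brass ends (crop (580,212), top pixel (453,291)) is separate from the purple one. The tray's two lower rolls sit at its front end. I'll refine the roll's pose by colour.

```bash
cat >> m.py <<'E'
def go(target,yaw,s=None):
    """shift (units) and turn to reach target TCP, tool down, tool-y at yaw deg, from measured pose"""
    from scipy.spatial.transform import Rotation as Ro
    s=s or read_state(); R=np.array(s['tcp_rot']); p=np.array(s['position'])
    y=np.radians(yaw); ty=np.array([np.cos(y),np.sin(y),0]); z=np.array([0,0,-1.]); D=np.column_stack([np.cross(ty,z),ty,z])
    print('shift',(R.T@(np.array(target)-p)/.12).round(3),'turn',(Ro.from_matrix(R.T@D).as_rotvec()/1.5).round(3))
E
python3 - <<'E'
from m import *
a=load('top'); b=load('side')
for c,bx in ((a,(432,272,475,308)),(b,(378,190,408,216))):
    P,m=blob(c,bx,.006,.04)
    n,l,st,_=cv2.connectedComponentsWithStats(m.astype(np.uint8)); k=1+st[1:,4].argmax(); 
    Q=cloud(c)[l==k]; print(len(Q),rect(Q),Q[:,:2].mean(0))
    T=Q[Q[:,2]>np.percentile(Q[:,2],97)-.008]; print('top strip',len(T),rect(T),T.mean(0))
    q=T[:,:2]-T[:,:2].mean(0); v=np.linalg.svd(q,full_matrices=False)[2][0]; print(np.degrees(np.arctan(v[1]/v[0])))
for t,y in (((.476,-.283,.1),29),((.45,.3,.2),50)): go(t,y)
E
```

```text
406 [ 469.3 -294.7   26.7   61.4   26.8] [ 0.46931813 -0.29304257]
top strip 297 [ 469.5 -295.    23.4   60.9   26.2] [ 0.46957171 -0.2948074   0.02576369]
-63.319327419497014
243 [ 471.7 -293.3   25.6   65.9   31. ] [ 0.47006207 -0.28555353]
top strip 145 [ 470.8 -293.8   23.4   65.2   27.3] [ 0.47059658 -0.28943983  0.02473032]
-61.2492511711582
shift [-4.473 -6.34   1.025] turn [-0.001  0.     0.519]
shift [-2.891 -1.744  0.183] turn [-0.001  0.     0.274]
```

>>> drive_tool --pt "60 -0.32 -0.2 0 0 0 0" --pt "60 -0.64 -0.4 0 0 0 0" --pt "60 -0.96 -0.58 0 0 0 0" --pt "60 -0.96 -0.58 0 0 0 0"

```text
time_s: 0.5
position: [0.2705, 0.4965, 0.2221]
tcp_rot: [[-0.958, 0.288, 0.0], [0.288, 0.958, -0.003], [-0.001, -0.003, -1.0]]
force: [-0.1, 0.9, -0.2]
opening: 0.738
grasp_force: 0.0
```

>>> drive_tool --pt "60 -0.32 -0.2 0 0 0 0" --pt "60 -0.64 -0.4 0 0 0 0" --pt "60 -0.96 -0.58 0 0 0 0" --pt "60 -0.96 -0.58 0 0 0 0"

```text
time_s: 0.9
position: [0.3617, 0.3981, 0.2224]
tcp_rot: [[-0.958, 0.288, 0.001], [0.288, 0.958, -0.001], [-0.002, -0.001, -1.0]]
force: [-0.6, 1.2, 1.1]
opening: 0.694
grasp_force: 0.0
```

>>> drive_tool --pt "60 -0.32 -0.2 0 0 0 0" --pt "60 -0.64 -0.4 0 0 0 0" --pt "60 -0.96 -0.58 0 0 0 0" --pt "60 -0.96 -0.58 0 0 0 0"

```text
time_s: 1.3
position: [0.4529, 0.2993, 0.2225]
tcp_rot: [[-0.958, 0.288, 0.003], [0.288, 0.958, -0.0], [-0.003, 0.0, -1.0]]
force: [-0.0, -0.8, 0.2]
opening: 0.687
grasp_force: 0.0
```

>>> drive_tool --pt "60 -0.1 -0.32 0 0 0 0" --pt "60 -0.2 -0.64 0 0 0 0" --pt "60 -0.31 -0.94 0 0 0 0" --pt "60 -0.31 -0.94 0 0 0 0"

```text
time_s: 1.7
position: [0.4522, 0.1807, 0.2223]
tcp_rot: [[-0.958, 0.286, -0.002], [0.286, 0.958, -0.001], [0.001, -0.001, -1.0]]
force: [-0.4, 0.6, -0.5]
opening: 0.689
grasp_force: 0.0
```

>>> drive_tool --pt "60 -0.1 -0.32 0 0 0 0" --pt "60 -0.2 -0.64 0 0 0 0" --pt "60 -0.31 -0.94 0 0 0 0" --pt "60 -0.31 -0.94 0 0 0 0"

```text
time_s: 2.1
position: [0.4575, 0.0623, 0.2226]
tcp_rot: [[-0.958, 0.286, 0.001], [0.286, 0.958, -0.001], [-0.001, -0.0, -1.0]]
force: [-0.3, -0.7, 0.6]
opening: 0.687
grasp_force: 0.0
```

>>> drive_tool --pt "60 -0.1 -0.32 0 0 0 0" --pt "60 -0.2 -0.64 0 0 0 0" --pt "60 -0.31 -0.94 0 0 0 0" --pt "60 -0.31 -0.94 0 0 0 0"

```text
time_s: 2.5
position: [0.4624, -0.0566, 0.2228]
tcp_rot: [[-0.958, 0.286, 0.002], [0.286, 0.958, -0.001], [-0.003, -0.0, -1.0]]
force: [0.3, 1.0, -0.6]
opening: 0.687
grasp_force: 0.0
```

>>> drive_tool --pt "60 -0.1 -0.32 0 0 0 0" --pt "60 -0.2 -0.64 0 0 0 0" --pt "60 -0.31 -0.94 0 0 0 0" --pt "60 -0.31 -0.94 0 0 0 0"

```text
time_s: 2.9
position: [0.4666, -0.1756, 0.2227]
tcp_rot: [[-0.958, 0.285, 0.003], [0.285, 0.958, -0.002], [-0.003, -0.001, -1.0]]
force: [-0.2, 0.1, 0.4]
opening: 0.688
grasp_force: 0.0
```

>>> drive_tool --pt "60 -0.1 -0.32 0 0 0 0.1" --pt "60 -0.2 -0.64 0.1 0 0 0.2" --pt "60 -0.31 -0.94 0.2 0 0 0.3" --pt "60 -0.31 -0.94 0.3 0 0 0.4" --pt "60 -0.31 -0.94 0.4 0 0 0.5" --pt "60 -0.31 -0.94 0.5 0 0 0.54" --pt "60 -0.31 -0.94 0.5 0 0 0.54"

```text
time_s: 3.6
position: [0.468, -0.2883, 0.1608]
tcp_rot: [[-0.458, 0.889, -0.003], [0.889, 0.458, 0.005], [0.006, -0.001, -1.0]]
force: [-0.7, 1.6, 0.2]
opening: 0.694
grasp_force: 0.0
```

Run:
```python
from m import *
c=cap('wrist','w1'); print(c['fx'])
W=cloud(c); h=cv2.cvtColor(c['color'],cv2.COLOR_BGR2HSV)
Pm=(W[...,2]>.006)&(W[...,2]<.04)&(np.abs(W[...,0]-.47)<.06)&(np.abs(W[...,1]+.295)<.06)
n,l,st,_=cv2.connectedComponentsWithStats(Pm.astype(np.uint8)); k=1+st[1:,4].argmax()
Q=W[l==k]; print(st[k],rect(Q),np.percentile(Q[:,2],[90,98,100]).round(4))
T=Q[Q[:,2]>.018]; q=T[:,:2]-T[:,:2].mean(0); v=np.linalg.svd(q,full_matrices=False)[2][0]; print(T.mean(0),rect(T),np.degrees(np.arctan(v[1]/v[0])))
print(np.nanmedian(W[(W[...,2]<.005)&(W[...,2]>-.02)][:,2]))
r=rect(Q); go((r[0]/1000,r[1]/1000,.006),26.7)
s=read_state(); print(s['time_s'],s['position'])
```

```text
356.89918494609435
[ 308  202   31   72 2087] [ 469.8 -296.2   26.7   61.6   26.4] [0.0268 0.0276 0.0284]
[ 0.46931398 -0.29478104  0.02431819] [ 470.2 -296.    25.    61.5   26.7] -63.15643034939345
-2.16212294869628e-05
shift [-0.062 -0.017  1.298] turn [-0.    -0.002  0.008]
3.65 [ 0.46849578 -0.28911325  0.16172461]
```

View pics/w1.png

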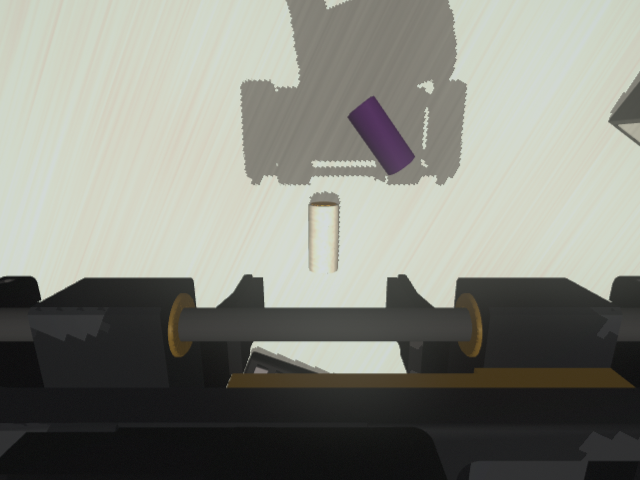

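The wrist view shows the white roll with its brass end at (323,237), standing 27 mm high, between the open fingers. The purple roll at (380,135) is well clear. I'm descending.

>>> drive_tool --pt "50 -0.03 -0.01 0.25 0 0 0" --pt "50 -0.06 -0.015 0.5 0 0 0" --pt "50 -0.06 -0.015 0.75 0 0 0" --pt "50 -0.06 -0.015 0.9 0 0 0" --pt "50 -0.06 -0.015 0.9 0 0 0" --pt "50 -0.06 -0.015 0.9 0 0 0"

```text
time_s: 4.25
position: [0.4706, -0.2988, 0.0552]
tcp_rot: [[-0.458, 0.889, 0.001], [0.889, 0.458, -0.0], [-0.001, 0.0, -1.0]]
force: [0.5, -0.5, 1.0]
opening: 0.574
grasp_force: 0.0
```

```bash
python3 -c "
from m import *
go((.4697,-.2955,.0065),26.8)"
```

```text
shift [0.028 0.005 0.406] turn [0.    0.    0.005]
```

>>> drive_tool --pt "45 0.03 0.005 0.2 0 0 0.005" --pt "45 0.03 0.005 0.4 0 0 0.005" --pt "45 0.03 0.005 0.4 0 0 0.005" --pt "45 0.03 0.005 0.4 0 0 0.005"

```text
time_s: 4.65
position: [0.4695, -0.2962, 0.0078]
tcp_rot: [[-0.45, 0.893, 0.001], [0.893, 0.45, -0.001], [-0.002, 0.001, -1.0]]
force: [0.6, -0.1, 0.9]
opening: 0.52
grasp_force: 0.0
```

>>> drive_tool --pt "20 0 0 0 0 0 0" --pt "20 0 0 0 0 0 0" --pt "20 0 0 0 0 0 0" --pt "20 0 0 0 0 0 0" --pt "20 0 0 0 0 0 0" --pt "20 0 0 0 0 0 0" --pt "20 0 0 0 0 0 0"

```text
time_s: 5.35
position: [0.4692, -0.2964, 0.0075]
tcp_rot: [[-0.45, 0.893, 0.001], [0.893, 0.45, -0.001], [-0.002, 0.001, -1.0]]
force: [0.4, 1.1, 6.3]
opening: 0.301
grasp_force: 30.0
```

>>> drive_tool --pt "20 0 0 -0.1 0 0 0" --pt "20 0 0 -0.4 0 0 0" --pt "20 0 0 -0.7 0 0 0" --pt "20 0 0 -1 0 0 0" --pt "20 0 0 -1 0 0 0"

```text
time_s: 5.85
position: [0.4709, -0.298, 0.1314]
tcp_rot: [[-0.45, 0.893, 0.007], [0.893, 0.45, -0.007], [-0.009, 0.003, -1.0]]
force: [0.5, -0.2, -1.5]
opening: 0.304
grasp_force: 30.0
```

Run:
```python
from m import *
c=cap('wrist','w2'); b=cap('side')
W=cloud(c); s=read_state(); R=np.array(s['tcp_rot']); p=np.array(s['position'])
L=(W-p)@R
m=(np.abs(L[...,0])<.05)&(np.abs(L[...,1])<.012)&(L[...,2]<.02)&(L[...,2]>-.04)
Q=L[m]; print(len(Q),Q.min(0).round(4),Q.max(0).round(4),np.median(Q,0).round(4))
Wb=(cloud(b)-p)@R; m=(np.abs(Wb[...,0])<.06)&(np.abs(Wb[...,1])<.06)&(Wb[...,2]<.03)&(Wb[...,2]>-.02)&(cv2.cvtColor(b['color'],cv2.COLOR_BGR2HSV)[...,2]>90)
Q=Wb[m]; print(len(Q),Q.min(0).round(4),Q.max(0).round(4))
cv2.imwrite('pics/s2.png',cv2.resize(b['color'][100:260,300:480],None,fx=3,fy=3))
print(s['force'],s['grasp_force'],s['opening'],s['position'])
go((.5264,.0163,.12),-15.8)
```

```text
5349 [-0.0338 -0.012  -0.0251] [0.0279 0.012  0.0015] [ 0.0099  0.0003 -0.0214]
50 [-0.0253 -0.008  -0.02  ] [ 0.0305  0.0142 -0.0126]
[-0.48760103 -0.65650588 -2.66736809] 29.997282028198242 0.30435555301158546 [ 0.46851368 -0.29583996  0.12737168]
shift [2.106 1.601 0.06 ] turn [0.    0.001 0.495]
```

View pics/s2.png

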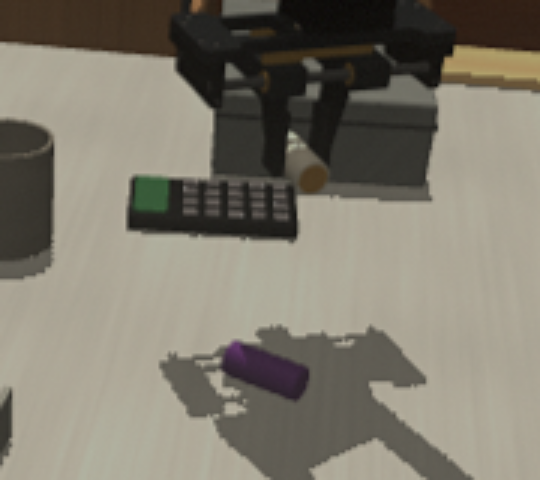

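The roll is held between the finger tips (view (305,170)). I'll check it for tilt about the grip axis.

```bash
cat > tilt.py <<'E'
from m import *
def tilt(c,s):
    W=cloud(c); R=np.array(s['tcp_rot']); p=np.array(s['position']); L=(W-p)@R
    m=(np.abs(L[...,0])<.045)&(np.abs(L[...,1])<.004)&(L[...,2]<.015)&(L[...,2]>-.04)&(cv2.cvtColor(c['color'],cv2.COLOR_BGR2HSV)[...,2]>60)
    Q=L[m]
    for x in np.arange(-.035,.036,.007):
        q=Q[np.abs(Q[:,0]-x)<.0035]
        if len(q)>5: print(round(x,3),len(q),np.percentile(q[:,2],[5,20,50]).round(4))
if __name__=='__main__': tilt(load('wrist'),read_state())
E
python3 tilt.py
python3 - <<'E'
from h import *
c=load('wrist'); cv2.imwrite('pics/w2c.png',cv2.resize(c['color'][200:360,220:440],None,fx=3,fy=3))
E
```

```text
-0.035 42 [-0.0237 -0.0233 -0.023 ]
-0.028 238 [-0.024  -0.0237 -0.0231]
-0.021 239 [-0.024  -0.0237 -0.0231]
-0.014 8 [-0.0245 -0.0241 -0.0239]
-0.0 185 [-0.0239 -0.0235 -0.023 ]
0.007 287 [-0.024  -0.0234 -0.0228]
0.014 292 [-0.0238 -0.0234 -0.0229]
0.021 302 [-0.0239 -0.0234 -0.0229]
0.028 367 [-0.0232 -0.0224 -0.0182]
```

View pics/w2c.png

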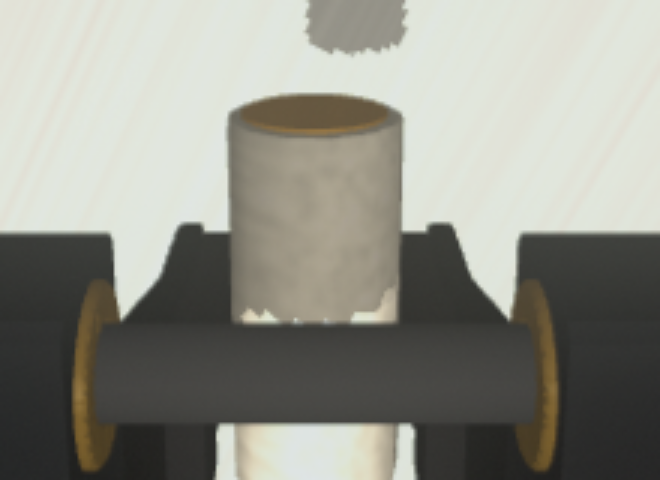

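There's no tilt: the roll's top line is flat along its length, and the brass end is at (316,112) in the crop. Moving over the tray.

>>> drive_tool --pt "20 0.25 0.18 0 0 0 0" --pt "20 0.5 0.36 0 0 0 0" --pt "20 0.7 0.53 0 0 0 0" --pt "20 0.7 0.53 0 0 0 0"

```text
time_s: 6.35
position: [0.4853, -0.1871, 0.1244]
tcp_rot: [[-0.453, 0.891, -0.006], [0.891, 0.453, 0.005], [0.008, -0.003, -1.0]]
force: [-1.2, -0.8, -2.7]
opening: 0.305
grasp_force: 30.0
```

>>> drive_tool --pt "20 0.25 0.18 0 0 0 0" --pt "20 0.5 0.36 0 0 0 0" --pt "20 0.7 0.53 0 0 0 0" --pt "20 0.7 0.53 0 0 0 0"

```text
time_s: 6.75
position: [0.5053, -0.0853, 0.125]
tcp_rot: [[-0.453, 0.891, -0.004], [0.891, 0.453, 0.003], [0.004, -0.003, -1.0]]
force: [0.3, -0.2, -2.4]
opening: 0.304
grasp_force: 30.0
```

>>> drive_tool --pt "20 0.25 0.18 0 0 0 0.09" --pt "20 0.5 0.36 0 0 0 0.18" --pt "20 0.7 0.53 0 0 0 0.27" --pt "20 0.7 0.53 0 0 0 0.36" --pt "20 0.7 0.53 0 0 0 0.45" --pt "20 0.7 0.53 0 0 0 0.495" --pt "20 0.7 0.53 0 0 0 0.495" --pt "20 0.7 0.53 0 0 0 0.495"

```text
time_s: 7.55
position: [0.5252, 0.0142, 0.1257]
tcp_rot: [[0.272, 0.962, -0.002], [0.962, -0.272, -0.0], [-0.0, -0.002, -1.0]]
force: [-0.4, -0.3, -1.9]
opening: 0.304
grasp_force: 30.0
```

>>> drive_tool --pt "20 0 0 0 0 0 0" --pt "20 0 0 0 0 0 0" --pt "20 0 0 0 0 0 0"

```text
time_s: 7.85
position: [0.5257, 0.0148, 0.1265]
tcp_rot: [[0.272, 0.962, -0.0], [0.962, -0.272, -0.0], [-0.0, -0.0, -1.0]]
force: [-0.6, 1.0, -1.7]
opening: 0.302
grasp_force: 30.0
```

Run:
```python
from m import *; from tilt import tilt
c=cap('wrist','w3'); s=read_state(); tilt(c,s)
print(s['position'],np.degrees(np.arctan2(s['tcp_rot'][1][1],s['tcp_rot'][0][1])),s['time_s'])
W=cloud(c); hs=cv2.cvtColor(c['color'],cv2.COLOR_BGR2HSV)
o=(cv2.inRange(hs,(3,120,60),(18,255,255))>0)&(W[...,2]>-.01)&(W[...,2]<.035); print('tray',rect(W[o]),o.sum())
led=o&(W[...,2]<.012); print('ledge',rect(W[led]),np.median(W[led][:,2]))
lr=(~o)&(W[...,2]>.02)&(W[...,2]<.04)&(abs(W[...,0]-.526)<.05)&(abs(W[...,1]-.016)<.05)&(hs[...,1]<90); print('low',lr.sum(),rect(W[lr]),np.percentile(W[lr][:,2],98))
go((.5264,.0163,.12),-15.8)
```

```text
-0.028 176 [-0.0197 -0.0193 -0.0189]
-0.021 226 [-0.0199 -0.0196 -0.0191]
-0.014 102 [-0.0199 -0.0197 -0.0191]
-0.0 72 [-0.0197 -0.0194 -0.0189]
0.007 284 [-0.02   -0.0195 -0.019 ]
0.014 286 [-0.02   -0.0196 -0.019 ]
0.021 298 [-0.02   -0.0195 -0.019 ]
0.028 505 [-0.0198 -0.0191 -0.0178]
[0.52566435 0.01489712 0.12652946] -15.801828596325777 7.9
tray [444.   56.5  95.5 261.7  59.8] 6004
ledge [441.5  57.8  95.3 233.3  59.9] 0.008085286180657625
low 2476 [526.9  14.7  59.2  53.1  74.1] 0.031453787589000026
shift [0.013 0.003 0.054] turn [-0.  0. -0.]
```

View pics/w3.png

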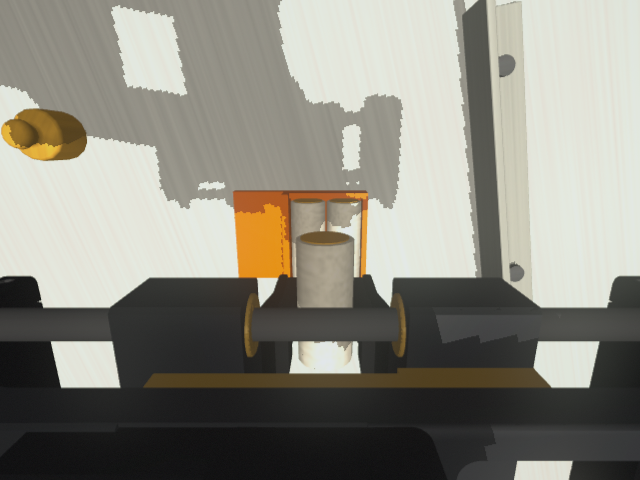

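The wrist view shows the held roll at (325,270) above the two lower rolls, whose gap is near (327,212); the fence is on the right. I'll measure the saddle line in tool axes.

Run:
```python
from m import *
s=read_state(); R=np.array(s['tcp_rot']); p=np.array(s['position'])
c=load('wrist'); W=cloud(c); L=(W-p)@R; hs=cv2.cvtColor(c['color'],cv2.COLOR_BGR2HSV)
z=W[...,2]; o=(cv2.inRange(hs,(3,120,60),(18,255,255))>0)
win=(abs(L[...,0])<.06)&(abs(L[...,1])<.08)&(z>-.005)&(z<.04)
T=L[win&o]; print('orange tool x,y range',np.percentile(T[:,0],[1,99]).round(4),np.percentile(T[:,1],[.5,99.5]).round(4))
for lo,hi in ((.018,.024),(.024,.031)):
    q=win&~o&(L[...,0]>lo)&(L[...,0]<hi)
    r=[(round(y*1000,1),round(float(np.median(z[q&(abs(L[...,1]-y)<.001)]))*1000,1)) for y in np.arange(-.03,.031,.002) if (q&(abs(L[...,1]-y)<.001)).sum()>3]
    print(lo,r)
# independent: top view, two crest profile in tray axes
c=load('top'); W=cloud(c); L=(W-p)@R; z=W[...,2]; q=(abs(L[...,0])<.024)&(abs(L[...,1])<.032)
A=L[q]; print('top',[(round(y*1000,1),round(float(np.median(-A[abs(A[:,1]-y)<.0015][:,2]+p[2]))*1000,1)) for y in np.arange(-.03,.031,.003)])
```

```text
orange tool x,y range [-0.0354  0.0357] [-0.0713  0.0327]
0.018 [(np.float64(-24.0), 24.7), (np.float64(-22.0), 27.3), (np.float64(-20.0), 28.5), (np.float64(-18.0), 29.6), (np.float64(-16.0), 30.2), (np.float64(-14.0), 30.6), (np.float64(-12.0), 30.8), (np.float64(-10.0), 30.6), (np.float64(-8.0), 29.9), (np.float64(-6.0), 28.6), (np.float64(-4.0), 27.3), (np.float64(-2.0), 25.8), (np.float64(0.0), 21.7), (np.float64(2.0), 22.4), (np.float64(4.0), 24.6), (np.float64(6.0), 27.5), (np.float64(8.0), 28.6), (np.float64(10.0), 29.4), (np.float64(12.0), 30.3), (np.float64(14.0), 30.6), (np.float64(16.0), 30.9), (np.float64(18.0), 30.3), (np.float64(20.0), 29.9), (np.float64(22.0), 29.0), (np.float64(24.0), 27.4), (np.float64(26.0), 24.4), (np.float64(28.0), 22.1), (np.float64(30.0), 11.8)]
0.024 [(np.float64(-24.0), 23.9), (np.float64(-22.0), 26.9), (np.float64(-20.0), 27.9), (np.float64(-18.0), 29.2), (np.float64(-16.0), 30.4), (np.float64(-14.0), 30.3), (np.float64(-12.0), 30.1), (np.float64(-10.0), 30.4), (np.float64(-8.0), 29.6), (np.float64(-6.0), 28.7), (np.float64(-4.0), 27.6), (np
[... 288 characters left out ...]
4(20.0), 29.4), (np.float64(22.0), 28.4), (np.float64(24.0), 27.0), (np.float64(26.0), 24.6), (np.float64(28.0), 23.3), (np.float64(30.0), 10.1)]
top [(np.float64(-30.0), 26.4), (np.float64(-27.0), 23.6), (np.float64(-24.0), 25.4), (np.float64(-21.0), 29.0), (np.float64(-18.0), 29.7), (np.float64(-15.0), 31.1), (np.float64(-12.0), 31.1), (np.float64(-9.0), 30.9), (np.float64(-6.0), 28.3), (np.float64(-3.0), 26.2), (np.float64(-0.0), 20.8), (np.float64(3.0), 23.5), (np.float64(6.0), 27.5), (np.float64(9.0), 30.8), (np.float64(12.0), 30.9), (np.float64(15.0), 30.8), (np.float64(18.0), 30.7), (np.float64(21.0), 29.6), (np.float64(24.0), 27.3), (np.float64(27.0), 20.6), (np.float64(30.0), 18.1)]
```

>>> drive_tool --pt "20 0 0.008 0.2 0 0 0" --pt "20 0 0.008 0.4 0 0 0" --pt "20 0 0.008 0.55 0 0 0" --pt "20 0 0.008 0.6 0 0 0" --pt "20 0 0.008 0.6 0 0 0" --pt "20 0 0.008 0.6 0 0 0" --pt "20 0 0.008 0.6 0 0 0"

```text
time_s: 8.6
position: [0.5274, 0.0146, 0.0555]
tcp_rot: [[0.272, 0.962, 0.002], [0.962, -0.272, -0.0], [0.0, 0.002, -1.0]]
force: [0.1, -0.2, -1.6]
opening: 0.303
grasp_force: 30.0
```

```bash
python3 -c "
from m import *
print(read_state()['force']); go((.5266,.0146,.0355),-15.8)"
```

```text
[ 0.11408871 -0.22082214 -1.58488776]
shift [-0.002 -0.007  0.167] turn [ 0.001 -0.    -0.   ]
```

>>> drive_tool --pt "20 0 -0.006 0.06 0 0 0" --pt "20 0 -0.006 0.11 0 0 0" --pt "20 0 -0.006 0.14 0 0 0" --pt "20 0 -0.006 0.14 0 0 0" --pt "20 0 -0.006 0.14 0 0 0"

```text
time_s: 9.1
position: [0.5258, 0.0149, 0.0375]
tcp_rot: [[0.273, 0.962, -0.0], [0.962, -0.273, 0.0], [-0.0, -0.0, -1.0]]
force: [-0.4, -0.2, -1.8]
opening: 0.299
grasp_force: 30.0
```

>>> drive_tool --pt "20 0 0 0.01 0 0 0" --pt "20 0 0 0.02 0 0 0" --pt "20 0 0 0.02 0 0 0"

```text
time_s: 9.4
position: [0.5259, 0.0149, 0.0353]
tcp_rot: [[0.273, 0.962, -0.0], [0.962, -0.273, -0.0], [-0.0, -0.0, -1.0]]
force: [-0.4, -0.4, -1.8]
opening: 0.301
grasp_force: 30.0
```

>>> drive_tool --pt "20 0 0.006 0.006 0 0 0" --pt "20 0 0.006 0.01 0 0 0" --pt "20 0 0.006 0.01 0 0 0"

```text
time_s: 9.7
position: [0.5265, 0.0148, 0.0347]
tcp_rot: [[0.272, 0.962, 0.0], [0.962, -0.272, 0.0], [0.0, 0.0, -1.0]]
force: [-1.5, 0.4, 4.3]
opening: 0.3
grasp_force: 30.0
```

>>> drive_tool --pt "28 0 0 0 0 0 0" --pt "30 0 0 0 0 0 0" --pt "33 0 0 0 0 0 0" --pt "36 0 0 0 0 0 0" --pt "40 0 0 0 0 0 0" --pt "44 0 0 0 0 0 0" --pt "44 0 0 0 0 0 0"

```text
time_s: 10.4
position: [0.5266, 0.0147, 0.0341]
tcp_rot: [[0.273, 0.962, -0.0], [0.962, -0.273, -0.0], [-0.0, -0.0, -1.0]]
force: [-0.0, -0.6, -1.0]
opening: 0.494
grasp_force: 0.0
```

>>> drive_tool --pt "44 0 0 -0.1 0 0 0" --pt "44 0 0 -0.25 0 0 0" --pt "44 0 0 -0.5 0 0 0" --pt "44 0 0 -0.75 0 0 0" --pt "44 0 0 -0.75 0 0 0" --pt "44 0 0 -0.75 0 0 0"

```text
time_s: 11.0
position: [0.527, 0.0146, 0.1254]
tcp_rot: [[0.272, 0.962, 0.002], [0.962, -0.272, -0.0], [0.0, 0.002, -1.0]]
force: [0.6, 0.1, 0.1]
opening: 0.504
grasp_force: 0.0
```

```bash
cat > stk.py <<'E'
from m import *
def stk(p,yaw):
    y=np.radians(yaw); X=np.array([np.cos(y),np.sin(y)]); Y=np.array([-X[1],X[0]])
    for n in ('side','top'):
        c=cap(n); W=cloud(c); d=W[...,:2]-np.array(p); L=np.stack([d@X,d@Y,W[...,2]],-1)
        hs=cv2.cvtColor(c['color'],cv2.COLOR_BGR2HSV)
        m=(abs(L[...,0])<.05)&(abs(L[...,1])<.06)&(L[...,2]>.046)&(L[...,2]<.065)&(hs[...,1]<110)&(hs[...,2]>60)
        Q=L[m]
        if len(Q): print(n,'top roll',len(Q),rect(Q),np.percentile(Q[:,2],98).round(4))
        o=(abs(L[...,0]+.02)<.08)&(abs(L[...,1])<.07)&(L[...,2]>-.01)&(L[...,2]<.04)&(cv2.inRange(hs,(3,120,60),(18,255,255))>0)
        print(n,'tray',o.sum(),rect(W[o]))
    return c
E
python3 -c "
from stk import *
stk((.5267,.0147),-15.8); print(read_state()['time_s'])
c=cap('wrist'); cv2.imwrite('pics/w4.png',c['color'])
b=load('side'); cv2.imwrite('pics/s4.png',cv2.resize(b['color'][180:330,250:450],None,fx=4,fy=4))"
```

```text
side top roll 285 [-0.9  1.6 25.1 64.3  0.4] 0.0547
side tray 1254 [506.2  22.3  74.9 104.6  74.2]
top tray 0 [0. 0. 0. 0. 0.]
11.1
```

View pics/s4.png

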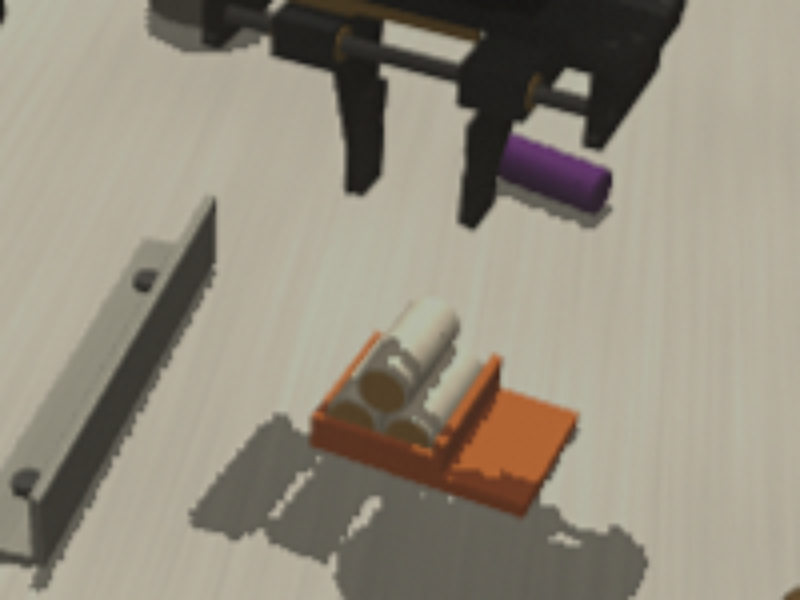

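Side view: the roll rests in the gap at crop (405,345), aligned with the two below, with its top at 54 mm and offset about 1 mm; the tray hasn't moved. Next I go behind the rear wall, turning the fingers along the ledge.

>>> drive_tool --pt "44 0 -0.2 0 0 0 0.08" --pt "44 0 -0.43 0 0 0 0.16" --pt "40 0 -0.43 0 0 0 0.25" --pt "30 0 -0.43 0 0 0 0.34" --pt "30 0 -0.43 0 0 0 0.43" --pt "30 0 -0.43 0 0 0 0.52" --pt "30 0 -0.43 0 0 0 0.6" --pt "30 0 -0.43 0 0 0 0.6"

```text
time_s: 11.95
position: [0.4762, 0.0289, 0.1232]
tcp_rot: [[0.923, 0.385, -0.003], [0.385, -0.923, 0.0], [-0.002, -0.001, -1.0]]
force: [0.1, 0.3, -0.1]
opening: 0.345
grasp_force: 0.0
```

>>> drive_tool --pt "30 0 0 0 0 0 0.09" --pt "30 0 0 0 0 0 0.18" --pt "30 0 0 0 0 0 0.27" --pt "30 0 0 0 0 0 0.36" --pt "30 0 0 0 0 0 0.447" --pt "30 0 0 0 0 0 0.447" --pt "30 0 0 0 0 0 0.447"

```text
time_s: 12.65
position: [0.4766, 0.0288, 0.1237]
tcp_rot: [[0.963, -0.268, -0.001], [-0.268, -0.963, 0.0], [-0.001, 0.0, -1.0]]
force: [-0.7, -0.5, -0.1]
opening: 0.345
grasp_force: 0.0
```

Run:
```python
from m import *
s=read_state(); print(s['position'],s['joint_positions'],s['force'],s['opening']*87); go((.4763,.0299,.03),-105.8)
c=cap('wrist','w5'); W=cloud(c); hs=cv2.cvtColor(c['color'],cv2.COLOR_BGR2HSV)
o=(abs(W[...,0]-.5)<.09)&(abs(W[...,1]-.02)<.09)&(W[...,2]>-.005)&(W[...,2]<.035)&(cv2.inRange(hs,(3,120,60),(18,255,255))>0)
print(o.sum(),rect(W[o])); l=o&(W[...,2]<.012); print('ledge',rect(W[l]),np.median(W[l][:,2]))
w=o&(W[...,2]>.022); print('wall top',rect(W[w]),np.median(W[w][:,2]))
```

```text
[0.47662274 0.02882036 0.12370696] [-9.98126053e+00  2.82615664e+01  1.08320845e+02 -1.28114922e-03
  4.34821988e+01  9.55784105e+01] [-0.67148675 -0.50483317 -0.11873497] 29.988268875233675
shift [-0.004 -0.008  0.781] turn [0.    0.001 0.003]
5937 [505.3  19.7  73.  108.2  74.2]
ledge [503.5  20.3  72.9 104.4  74.3] 0.008020602725694657
wall top [517.7  14.5  70.9  55.2  68.5] 0.02591793038802626
```

>>> drive_tool --pt "30 0 0 0.25 0 0 0" --pt "30 0 0 0.5 0 0 0" --pt "30 0 0 0.75 0 0 0" --pt "30 0 0 0.8 0 0 0" --pt "30 0 0 0.8 0 0 0" --pt "30 0 0 0.8 0 0 0"

```text
time_s: 13.3
position: [0.4776, 0.0287, 0.0289]
tcp_rot: [[0.962, -0.271, 0.001], [-0.271, -0.962, -0.0], [0.001, -0.0, -1.0]]
force: [0.7, -0.3, 0.5]
opening: 0.344
grasp_force: 0.0
```

>>> drive_tool --pt "30 0 0 0.05 0 0 0" --pt "30 0 0 0.1 0 0 0" --pt "30 0 0 0.13 0 0 0" --pt "30 0 0 0.13 0 0 0" --pt "30 0 0 0.13 0 0 0"

```text
time_s: 13.8
position: [0.4769, 0.0288, 0.0125]
tcp_rot: [[0.962, -0.272, -0.0], [-0.272, -0.962, 0.0], [-0.0, 0.0, -1.0]]
force: [0.6, -0.6, -0.1]
opening: 0.342
grasp_force: 0.0
```

>>> drive_tool --pt "30 0.02 0 0.012 0 0 0" --pt "30 0.04 0 0.012 0 0 0" --pt "30 0.055 0 0.012 0 0 0" --pt "30 0.065 0 0.012 0 0 0" --pt "30 0.075 0 0.012 0 0 0" --pt "30 0.085 0 0.012 0 0 0" --pt "30 0.085 0 0.012 0 0 0"

```text
time_s: 14.5
position: [0.4839, 0.0267, 0.011]
tcp_rot: [[0.962, -0.272, -0.006], [-0.272, -0.962, 0.001], [-0.006, 0.0, -1.0]]
force: [-5.1, 2.2, 3.3]
opening: 0.35
grasp_force: 2.6
```

>>> drive_tool --pt "30 0.02 0 0 0 0 -0.004" --pt "30 0.04 0 0 0 0 -0.008" --pt "30 0.065 0 0 0 0 -0.012" --pt "30 0.09 0 0 0 0 -0.016" --pt "30 0.115 0 0 0 0 -0.02" --pt "30 0.14 0 0 0 0 -0.025" --pt "30 0.165 0 0 0 0 -0.03" --pt "30 0.19 0 0 0 0 -0.035"

```text
time_s: 15.3
position: [0.5032, 0.021, 0.0108]
tcp_rot: [[0.975, -0.221, -0.011], [-0.221, -0.975, 0.002], [-0.011, 0.0, -1.0]]
force: [-8.0, 1.6, 5.3]
opening: 0.344
grasp_force: 4.3
```

```bash
cat > chk.py <<'E'
from m import *
F=np.array([.651,.024]); n=np.array([np.cos(np.radians(-5.3)),np.sin(np.radians(-5.3))])
b=cap('side'); W=cloud(b); hs=cv2.cvtColor(b['color'],cv2.COLOR_BGR2HSV)
o=(abs(W[...,1]-.02)<.09)&(W[...,0]>.42)&(W[...,0]<.67)&(W[...,2]>-.005)&(W[...,2]<.035)&(cv2.inRange(hs,(3,120,60),(18,255,255))>0)
r=rect(W[o]); a=r[4]-90 if r[4]>45 else r[4]; X=np.array([np.cos(np.radians(a)),np.sin(np.radians(a))])
Q=W[o][:,:2]; print('tray',r,'yaw',a,'front gap by max',((F-Q)@n).min().round(4),'centre front gap',((F-(r[:2]/1000+.0525*X))@n).round(4))
O=r[:2]/1000+.0205*X; d=W[...,:2]-O; L=np.stack([d@X,d@np.array([-X[1],X[0]]),W[...,2]],-1)
m=(abs(L[...,0])<.04)&(abs(L[...,1])<.05)&(L[...,2]>.042)&(L[...,2]<.058)&(hs[...,1]<110)&(hs[...,2]>70)
print('top roll in tray',m.sum(),rect(L[m]),np.percentile(L[m][:,2],98).round(4))
s=read_state(); print(s['time_s'],np.round(s['position'],4),np.round(s['force'],1),'toolx yaw',np.degrees(np.arctan2(s['tcp_rot'][1][0],s['tcp_rot'][0][0])).round(2),'TCP to face',((F-np.array(s['position'])[:2])@n).round(4))
E
python3 chk.py
```

```text
tray [525.6  17.3  75.  104.9  78. ] yaw -12.0 front gap by max 0.0691 centre front gap 0.0721Traceback (most recent call last):
  File "chk.py", line 9, in <module>
    print('top roll in tray',m.sum(),rect(L[m]),np.percentile(L[m][:,2],98).round(4))
                                                ~~~~~~~~~~~~~^^^^^^^^^^^^^^
    return _quantile_unchecked(
        a, q, axis, out, overwrite_input, method, keepdims, weights)
    return _ureduce(a,
                    func=_quantile_ureduce_func,
    ...<5 lines>...
                    overwrite_input=overwrite_input,
                    method=method)
    r = func(a, **kwargs)
    result = _quantile(arr,
                       quantiles=q,
    ...<2 lines>...
                       out=out,
                       weights=wgt)
    slices_having_nans = np.isnan(arr[-1, ...])
                                  ~~~^^^^^^^^^
IndexError: index -1 is out of bounds for axis 0 with size 0
```

```bash
sed -i "s/&(hs\[...,1\]<110)&(hs\[...,2\]>70)/\&(hs[...,2]>25)/; s/print('top roll in tray'.*/print('top roll in tray',m.sum(),np.median(hs[m],0) if m.sum() else '',rect(L[m]) if m.sum() else '',L[m][:,2].max() if m.sum() else '')/" chk.py; python3 chk.py
```

```text
tray [526.7  17.4  73.8 104.5  77.6] yaw -12.400000000000006 front gap by max 0.0674 centre front gap 0.0711
top roll in tray 0   
15.4 [0.5048 0.0206 0.0108] [-6.5  1.5  5. ] toolx yaw -12.77 TCP to face 0.1452
```

```bash
python3 -c "
from h import *
b=load('side'); cv2.imwrite('pics/s6.png',cv2.resize(b['color'][180:330,230:430],None,fx=4,fy=4))"
```

```text
(no output)
```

View pics/s6.png

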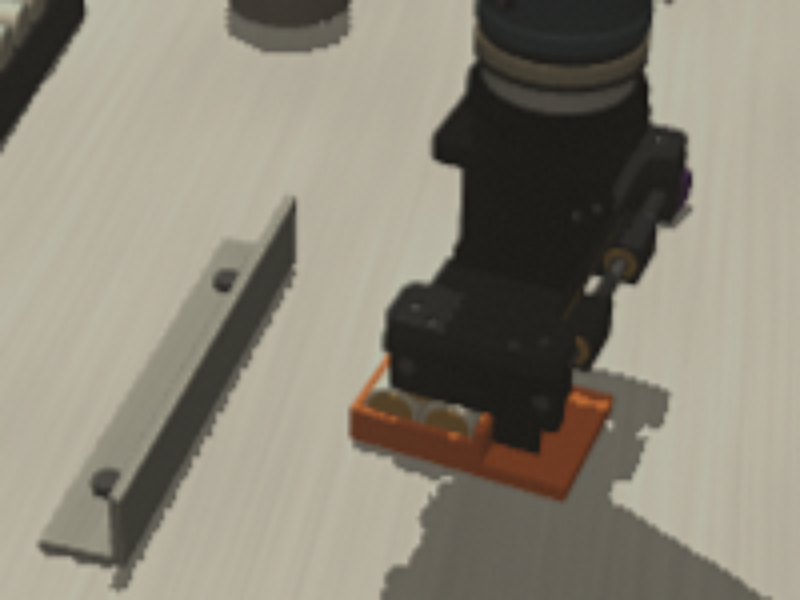

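Side view: the tray slides with the fingers on its ledge at (520,430); the lower rolls are seen at (390,403) and (450,418), and the gripper body hides the top roll. I'll check it from the wrist and top cameras.

```bash
cat > roll.py <<'E'
from m import *
s=read_state(); R=np.array(s['tcp_rot']); p=np.array(s['position'])
for n in ('wrist','top'):
    c=cap(n); L=(cloud(c)-p)@R; hs=cv2.cvtColor(c['color'],cv2.COLOR_BGR2HSV); z=cloud(c)[...,2]
    for lo,hi in ((.022,.04),(.044,.06)):
        m=(L[...,0]>.012)&(L[...,0]<.075)&(abs(L[...,1])<.05)&(z>lo)&(z<hi)&(hs[...,2]>30)&(hs[...,1]<110)
        print(n,lo,m.sum(),rect(L[m]) if m.sum()>5 else '',z[m].max() if m.sum() else '')
E
python3 roll.py
```

```text
wrist 0.022 7591 [41.7  0.5 71.9 59.4 90. ] 0.039967247455660854
wrist 0.044 11797 [35.  -0.  61.6 45.9 90. ] 0.05624800992533509
top 0.022 0  
top 0.044 0
```

>>> drive_tool --pt "30 0.025 0 0 0 0 -0.004" --pt "30 0.05 0 0 0 0 -0.008" --pt "30 0.075 0 0 0 0 -0.012" --pt "30 0.1 0 0 0 0 -0.016" --pt "30 0.125 0 0 0 0 -0.02" --pt "30 0.15 0 0 0 0 -0.025" --pt "30 0.175 0 0 0 0 -0.03" --pt "30 0.2 0 0 0 0 -0.035"

```text
time_s: 16.3
position: [0.5269, 0.0155, 0.0108]
tcp_rot: [[0.986, -0.169, -0.011], [-0.169, -0.986, 0.002], [-0.011, -0.0, -1.0]]
force: [-7.4, 1.5, 6.5]
opening: 0.348
grasp_force: 4.1
```

>>> drive_tool --pt "30 0.025 0 0 0 0 -0.004" --pt "30 0.05 0 0 0 0 -0.008" --pt "30 0.075 0 0 0 0 -0.012" --pt "30 0.1 0 0 0 0 -0.016" --pt "30 0.125 0 0 0 0 -0.02" --pt "30 0.15 0 0 0 0 -0.025" --pt "30 0.17 0 0 0 0 -0.03" --pt "30 0.18 0 0 0 0 -0.035"

```text
time_s: 17.1
position: [0.549, 0.0116, 0.0108]
tcp_rot: [[0.993, -0.117, -0.009], [-0.117, -0.993, 0.001], [-0.009, -0.0, -1.0]]
force: [-8.0, 1.7, 6.3]
opening: 0.345
grasp_force: 3.9
```

```bash
python3 chk.py; python3 roll.py
```

```text
tray [571.9  10.4  74.9 104.7  83.4] yaw -6.599999999999994 front gap by max 0.0249 centre front gap 0.025
top roll in tray 0   
17.15 [0.5493 0.0115 0.0108] [-6.7  1.1  3.8] toolx yaw -6.73 TCP to face 0.1001
wrist 0.022 7616 [41.6  0.6 72.2 59.2 90. ] 0.03998672417963334
wrist 0.044 11850 [34.8  0.2 45.5 61.7  0. ] 0.0556186555215973
top 0.022 0  
top 0.044 0
```

>>> drive_tool --pt "30 0.025 0 0 0 0 -0.003" --pt "30 0.05 0 0 0 0 -0.006" --pt "30 0.075 0 0 0 0 -0.009" --pt "30 0.1 0 0 0 0 -0.012" --pt "30 0.125 0 0 0 0 -0.015" --pt "30 0.145 0 0 0 0 -0.017" --pt "30 0.155 0 0 0 0 -0.017" --pt "30 0.16 0 0 0 0 -0.017"

```text
time_s: 18.05
position: [0.5681, 0.0093, 0.0106]
tcp_rot: [[0.996, -0.092, -0.009], [-0.092, -0.996, 0.001], [-0.009, -0.0, -1.0]]
force: [-7.8, 0.7, 5.8]
opening: 0.345
grasp_force: 4.0
```

>>> drive_tool --pt "30 0.006 0 0 0 0 0" --pt "30 0.012 0 0 0 0 0" --pt "30 0.018 0 0 0 0 0" --pt "30 0.024 0 0 0 0 0" --pt "30 0.03 0 0 0 0 0"

```text
time_s: 18.55
position: [0.5713, 0.009, 0.0107]
tcp_rot: [[0.996, -0.092, -0.01], [-0.092, -0.996, 0.001], [-0.01, -0.0, -1.0]]
force: [-8.7, 0.6, 5.3]
opening: 0.345
grasp_force: 3.9
```

```bash
python3 chk.py; python3 roll.py|head -2
```

```text
tray [595.    8.9  73.7 107.2  85.6] yaw -4.400000000000006 front gap by max 0.0007 centre front gap 0.0019
top roll in tray 2 [ 25.   34.5 141. ] [ 37.2  23.7  30.7   0.  -99.7] 0.04247609364412361
18.6 [0.5716 0.009  0.0107] [-6.9  0.4  5.4] toolx yaw -5.28 TCP to face 0.0777
wrist 0.022 7549 [41.6  0.5 71.7 59.2 90. ] 0.03999551226425904
wrist 0.044 11814 [34.8  0.2 61.7 45.5 90. ] 0.05580331329239448
```

>>> drive_tool --pt "30 0.005 0 0 0 0 0" --pt "30 0.01 0 0 0 0 0" --pt "30 0.015 0 0 0 0 0" --pt "30 0.015 0 0 0 0 0"

```text
time_s: 19.1
position: [0.5734, 0.0088, 0.0107]
tcp_rot: [[0.996, -0.092, -0.009], [-0.092, -0.996, 0.001], [-0.009, -0.001, -1.0]]
force: [-5.5, 0.3, 4.3]
opening: 0.346
grasp_force: 3.5
```

>>> drive_tool --pt "30 0.005 0 0 0 0 0" --pt "30 0.01 0 0 0 0 0" --pt "30 0.01 0 0 0 0 0"

```text
time_s: 19.4
position: [0.5743, 0.0087, 0.0107]
tcp_rot: [[0.996, -0.092, -0.01], [-0.092, -0.996, 0.001], [-0.01, -0.001, -1.0]]
force: [-7.4, 1.1, 5.4]
opening: 0.345
grasp_force: 3.9
```

>>> drive_tool --pt "30 0.004 0 0 0 0 0" --pt "30 0.008 0 0 0 0 0" --pt "30 0.008 0 0 0 0 0"

```text
time_s: 19.7
position: [0.5744, 0.0087, 0.0106]
tcp_rot: [[0.996, -0.092, -0.012], [-0.092, -0.996, 0.002], [-0.012, -0.0, -1.0]]
force: [-8.5, 0.0, 7.4]
opening: 0.347
grasp_force: 4.6
```

>>> drive_tool --pt "30 0.004 0 0 0 0 0" --pt "30 0.008 0 0 0 0 0" --pt "30 0.008 0 0 0 0 0"

```text
time_s: 20.0
position: [0.5744, 0.0087, 0.0107]
tcp_rot: [[0.996, -0.092, -0.014], [-0.092, -0.996, 0.002], [-0.014, -0.001, -1.0]]
force: [-11.3, 0.9, 8.7]
opening: 0.344
grasp_force: 5.3
```

>>> drive_tool --pt "30 0.004 0 0 0 0 0" --pt "30 0.008 0 0 0 0 0" --pt "30 0.008 0 0 0 0 0" --pt "30 0.008 0 0 0 0 0"

```text
time_s: 20.4
position: [0.5744, 0.0087, 0.0107]
tcp_rot: [[0.996, -0.092, -0.016], [-0.092, -0.996, 0.002], [-0.016, -0.001, -1.0]]
force: [-12.2, -0.1, 9.5]
opening: 0.344
grasp_force: 6.0
```

```bash
python3 chk.py; python3 roll.py|head -2
python3 - <<'E'
from m import *
s=read_state(); print(s['force'],s['moment'])
b=load('side'); W=cloud(b); hs=cv2.cvtColor(b['color'],cv2.COLOR_BGR2HSV)
o=(W[...,0]>.42)&(W[...,0]<.67)&(abs(W[...,1])<.09)&(W[...,2]>.002)&(W[...,2]<.016)&(cv2.inRange(hs,(3,120,60),(18,255,255))>0)
Q=W[o]; y=Q[:,1]; e=Q[y>np.percentile(y,80)]; 
l=cv2.fitLine((Q[(Q[:,1]-np.polyval(np.polyfit(Q[:,0],Q[:,1],1),Q[:,0]))>.02][:,:2]*1000).astype(np.float32),cv2.DIST_HUBER,0,.01,.01).ravel(); print('left side yaw',np.degrees(np.arctan(l[1]/l[0])),l)
E
```

```text
tray [598.    8.3  74.6 105.9  85.3] yaw -4.700000000000003 front gap by max -0.0013 centre front gap -0.0012
top roll in tray 3 [ 24.  33. 146.] [35.9 14.5  1.1 60.6  1.3] 0.04235147978738013
20.45 [0.5743 0.0088 0.0107] [-10.9  -0.5   9.7] toolx yaw -5.26 TCP to face 0.0749
wrist 0.022 7550 [41.6  0.6 71.9 59.2 90. ] 0.039988334883923046
wrist 0.044 11884 [34.6  0.2 45.2 61.7  0. ] 0.05585646492619083
[-10.99496141  -0.18648613   9.79405861] [-1.85224275e-03  2.10471709e+00 -3.60447868e-02]
left side yaw 1.2600456 [9.9975818e-01 2.1990173e-02 5.5880255e+02 4.5980053e+01]
```

>>> drive_tool --pt "30 0.006 0 0.004 0 0 0" --pt "30 0.012 0 0.008 0 0 0" --pt "30 0.012 0 0.008 0 0 0" --pt "30 0.012 0 0.008 0 0 0"

```text
time_s: 20.95
position: [0.5744, 0.0089, 0.0094]
tcp_rot: [[0.996, -0.092, -0.019], [-0.092, -0.996, 0.003], [-0.019, -0.001, -1.0]]
force: [-13.8, 1.1, 9.1]
opening: 0.345
grasp_force: 6.9
```

>>> drive_tool --pt "30 0 0 0.004 0 0 0" --pt "30 0 0 0.008 0 0 0" --pt "30 0 0 0.008 0 0 0"

```text
time_s: 21.25
position: [0.5743, 0.009, 0.0086]
tcp_rot: [[0.996, -0.092, -0.019], [-0.092, -0.996, 0.003], [-0.019, -0.001, -1.0]]
force: [-13.1, -0.1, 11.1]
opening: 0.34
grasp_force: 7.9
```

>>> drive_tool --pt "30 0 0 0.004 0 0 0" --pt "30 0 0 0.008 0 0 0" --pt "30 0 0 0.008 0 0 0"

```text
time_s: 21.55
position: [0.5743, 0.009, 0.0085]
tcp_rot: [[0.996, -0.092, -0.019], [-0.092, -0.996, 0.002], [-0.019, -0.001, -1.0]]
force: [-15.0, 0.1, 15.4]
opening: 0.342
grasp_force: 10.8
```

The fingers now rest on the ledge as well: height has stopped changing and the force is rising. I'll trim the force down to 10 N.

>>> drive_tool --pt "30 0.002 0 -0.005 0 0 0" --pt "30 0.003 0 -0.01 0 0 0" --pt "30 0.003 0 -0.01 0 0 0"

```text
time_s: 21.85
position: [0.5744, 0.009, 0.0086]
tcp_rot: [[0.996, -0.092, -0.019], [-0.092, -0.996, 0.003], [-0.02, -0.001, -1.0]]
force: [-13.1, 0.6, 8.6]
opening: 0.343
grasp_force: 8.9
```

>>> drive_tool --pt "30 0 0 0 0 0 0" --pt "30 0 0 0 0 0 0"

```text
time_s: 22.05
position: [0.5744, 0.009, 0.0086]
tcp_rot: [[0.996, -0.092, -0.019], [-0.092, -0.996, 0.003], [-0.02, -0.001, -1.0]]
force: [-14.3, 1.1, 9.0]
opening: 0.346
grasp_force: 8.9
```

>>> drive_tool --pt "30 0 0 0 0 0 0" --pt "30 0 0 0 0 0 0"

```text
time_s: 22.25
position: [0.5744, 0.009, 0.0086]
tcp_rot: [[0.996, -0.092, -0.019], [-0.092, -0.996, 0.003], [-0.02, -0.001, -1.0]]
force: [-13.4, -0.2, 8.6]
opening: 0.344
grasp_force: 8.9
```

>>> drive_tool --pt "30 0 0 0 0 0 0"

```text
time_s: 22.35
position: [0.5743, 0.009, 0.0085]
tcp_rot: [[0.996, -0.092, -0.02], [-0.092, -0.996, 0.003], [-0.02, -0.001, -1.0]]
force: [-14.2, 0.5, 8.9]
opening: 0.347
grasp_force: 8.9
```

>>> drive_tool --pt "30 0.005 0 0.003 0 0 0" --pt "30 0.005 0 0.003 0 0 0" --pt "30 0.005 0 0.003 0 0 0"

```text
time_s: 22.65
position: [0.5744, 0.009, 0.0085]
tcp_rot: [[0.996, -0.092, -0.021], [-0.092, -0.996, 0.003], [-0.021, -0.001, -1.0]]
force: [-15.5, 1.5, 12.1]
opening: 0.348
grasp_force: 10.2
```

>>> drive_tool --pt "30 0 0 0 0 0 0" --pt "30 0 0 0 0 0 0"

```text
time_s: 22.85
position: [0.5744, 0.009, 0.0085]
tcp_rot: [[0.996, -0.092, -0.021], [-0.092, -0.996, 0.003], [-0.021, -0.001, -1.0]]
force: [-14.9, 0.6, 12.5]
opening: 0.346
grasp_force: 10.2
```

>>> drive_tool --pt "30 0 0 0 0 0 0"

```text
time_s: 22.95
position: [0.5743, 0.009, 0.0085]
tcp_rot: [[0.996, -0.092, -0.021], [-0.092, -0.996, 0.003], [-0.021, -0.001, -1.0]]
force: [-15.0, 0.4, 12.3]
opening: 0.345
grasp_force: 10.2
```

```bash
python3 chk.py; python3 roll.py|head -2
python3 - <<'E'
from h import *
f=[]
for i in range(6): optics.capture('side'); f.append(read_state()['force'])
print('mean force',np.mean(f,0))
c=load('wrist'); b=load('side')
cv2.imwrite('pics/fin.png',np.hstack([cv2.resize(c['color'],(400,300)),cv2.resize(b['color'][190:310,230:390],(400,300))]))
E
```

```text
tray [597.8   8.2  75.9 106.3  85.4] yaw -4.599999999999994 front gap by max -0.0015 centre front gap -0.001
top roll in tray 0   
23.0 [0.5744 0.009  0.0085] [-15.4   1.8  12.2] toolx yaw -5.25 TCP to face 0.0749
wrist 0.022 7785 [41.4  0.7 72.2 58.8 90. ] 0.039862825957243324
wrist 0.044 12236 [34.5  0.4 61.5 45.1 90. ] 0.05630311610150054
mean force [-15.19516454   0.64995892  12.44962708]
```

View pics/fin.png

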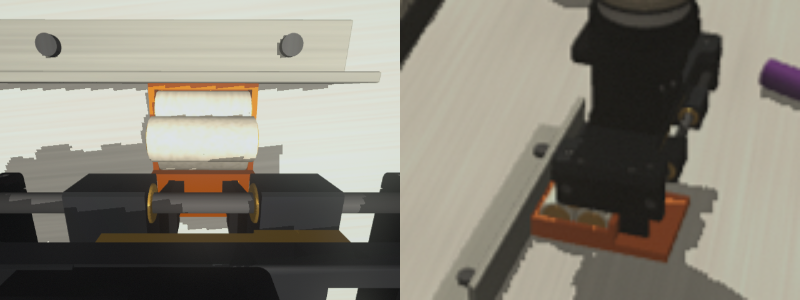

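The tray is flush against the fence (left panel, front edge at (203,84)). The top roll is in the gap at (203,138), clear of the fingers at (170,190) and (240,190). One last trim of the down force.

>>> drive_tool --pt "30 0 0 -0.003 0 0 0" --pt "30 0 0 -0.003 0 0 0" --pt "30 0 0 -0.003 0 0 0"

```text
time_s: 23.7
position: [0.5743, 0.009, 0.0086]
tcp_rot: [[0.996, -0.092, -0.021], [-0.092, -0.996, 0.003], [-0.021, -0.001, -1.0]]
force: [-15.2, 0.7, 11.2]
opening: 0.342
grasp_force: 9.6
```

Run:
```python
from h import *
f=[]
for i in range(8): optics.capture('side'); f.append(read_state()['force'])
print('mean force',np.mean(f,0),np.std(f,0),read_state()['position'])
```

```text
mean force [-14.66867426   0.0959054    9.94196842] [0.26283211 0.6171698  0.72934728] [0.57434504 0.00899857 0.0085542 ]
```

The mean push is 14.7 N forward and 9.9 N down, and it's steady. Handing in.

```bash
python3 -c "
from rig import order
print(order.hand_in())"
```

```text
the job is handed in; nothing more can be done
None
```

Handed in: the roll is stacked and lined up in the tray, the tray is flush against the larger fence, and the fingers are holding about 15 N forward and 10 N down on its rear ledge, clear of the top roll.

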